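# Plug in the relays and test the output terminal

## Task

Two relays are still missing on the control panel: working from the supply end, plug the tall timer relay fully home into the empty base next to the circuit breaker, then the low relay fully home into the other empty base, and let go of each. Then draw the voltage tester from its block and, holding it upright, press its spring tip lightly (about 2 to 3 N) on the clamp screw of the output terminal that carries the marker plate. The job ends holding: finish with the tester still gripped and its tip still on that screw, the relays left seated and nothing else on the bench disturbed.

Things in the scene. Friction and masses are not known exactly. Their poses are not given: they have to be found in the camera images.
- panel: the control panel on the bench: fixed steel mounting plate 210 x 280 x 3 mm with a device row along its y axis (a mounting rail) between two wiring ducts 45 mm high that run along y at x = +/-88 mm. In order of falling y: white three-pole circuit breaker (54 mm wide, centre y = +88 mm, 80 mm high), two empty relay bases, three output terminals. Origin: centre of the plate's underside, z up
- base1_seat (a point): centre of the flat top face of the empty relay base next to the circuit breaker, 36 mm above the bench; axes as the panel. The base is grey, 40 mm along y; its top face is 34 mm (x) by 40 mm (y), 10 mm higher than the screw steps beyond it in x. In the middle of the face is the blade well: a rectangular hole 30 mm (x) by 22 mm (y), 10 mm deep
- base2_seat (a point): the same point on the second empty relay base, 48 mm further from the breaker, between the first base and the output terminals; same size and well
- relay_tall_center (a point): centre (half-way up) of the tall plug-in relay, a timer with a round dial in its dark top: grey housing 36 mm (its x) by 30 mm (its y) by 70 mm high over a bundle of blades 26 by 18 mm (24 by 16 mm at the tips), 8 mm long; 78 mm high in all, about 100 g, stands on its blades on the bench. z up. Plugged home its housing rests on the base's top face: this point is then 31 mm above the seat point
- relay_low_center (a point): centre (half-way up) of the low plug-in relay, clear housing with a white top and a copper coil inside: same footprint and blades, housing 46 mm high, 54 mm high in all, about 80 g. Plugged home this point is 19 mm above the seat point
- relay_tall: the tall relay; origin at the blade tips, 39 mm below its centre
- relay_low: the low relay; origin at the blade tips, 27 mm below its centre
- tool_block: fixed plywood tool block 120 (x) by 60 (y) by 75 mm high; origin under its centre. The voltage tester stands upright and loose in a pocket at x = +30 mm, a screwdriver at x = -30 mm. The pocket is 27 by 21 mm and 23 mm deep; below it a hole clears the tester's nose, so the tester is drawn straight up (by 75 mm to be clear of the block)
- tester_center (a point): centre (half-way up) of the voltage tester's flat grey and black body, 24 mm (its x) by 18 mm (its y) by 100 mm high, about 100 g, z up. In the block the body stands 77 mm above the block's top, free to be gripped. The tip end lies 95 mm straight below this point, at the foot of a thin nose 45 mm long
- tester: the voltage tester; origin at the tip end with the tip sprung out, 95 mm below the centre of the body
- tester_point (a point): the very end of the tester's brass tip, 3.6 mm thick, at the foot of the tester
- tester_tip (a joint): how far the spring tip is pushed into the tester, 0 (out) to 0.007 m (bottomed). Pushing it in takes 1 N at the start and 4.5 N at 7 mm, 0.5 N per mm
- out_marked: the output terminal to be tested: one of the three equal grey terminals (60 mm in x, 20 mm in y, 56 mm high) side by side in the row, whose place among the three varies; the only one with a blank marker plate clipped on its raised middle. Origin under its centre on the bench, axes as the panel
- test_screw (a point): centre of the head of that terminal's clamp screw, 12 mm across, 38 mm above the bench, at the bottom of an open round well 13 mm wide and 8 mm deep in the terminal's half nearer the robot (18 mm from the terminal's middle, on -x)
- screwdriver: bystander: screwdriver standing in the tool block beside the tester, round handle 25 mm thick, top 155 mm above the bench; origin at its blade end
- tape: bystander: roll of black tape 68 mm across, 19 mm high; origin under its centre
- contactor: bystander: spare contactor 78 by 45 by 79 mm; origin under its centre
- tub: bystander: white plastic tub 130 by 170 by 55 mm; origin under its centre
- cutters: bystander: cutting pliers lying flat, about 160 mm long; origin near their middle
- drill: bystander: cordless drill lying on its side, about 220 by 240 by 56 mm; origin under the middle of its barrel

How it is judged:
On the way, in this order (a step that is already met when the one before it is completed fails the run):
1. the tall relay is plugged home in the base next to the breaker and let go, before the low relay is in its base (horizontal distance between relay_tall_center and base1_seat below 0.004 m and z of relay_tall_center in the frame of base1_seat below 0.033 m and angle between relay_tall_center's own z axis and vertical below 0.06 rad and contact force between the fingers and relay_tall below 0.3 N and not (horizontal distance between relay_low_center and base2_seat below 0.004 m and z of relay_low_center in the frame of base2_seat below 0.021 m and angle between relay_low_center's own z axis and vertical below 0.06 rad)), for 0.2 s.
2. the low relay is plugged home in the second base and let go, the tall one still home, before the tester is drawn from its block (horizontal distance between relay_low_center and base2_seat below 0.004 m and z of relay_low_center in the frame of base2_seat below 0.021 m and angle between each of relay_low_center, relay_tall_center's own z axis and vertical below 0.06 rad and horizontal distance between relay_tall_center and base1_seat below 0.004 m and z of relay_tall_center in the frame of base1_seat below 0.033 m and contact force between the fingers and relay_low below 0.3 N and distance of tester from where it was at the start of the episode below 0.03 m), for 0.2 s.
At the end, for the whole second after the job is handed in: Both relays home (within 4 mm of centre, 2 mm of the face, 3 degrees) and released; tester held by the fingers, at rest, within 8 degrees of upright, clear of block and panel, its tip on the marked terminal's screw (within 5 mm, 2 mm in height) with 0.5 to 6 N (horizontal distance between relay_tall_center and base1_seat below 0.004 m and z of relay_tall_center in the frame of base1_seat below 0.033 m and angle between each of relay_tall_center, relay_low_center's own z axis and vertical below 0.06 rad and horizontal distance between relay_low_center and base2_seat below 0.004 m and z of relay_low_center in the frame of base2_seat below 0.021 m and contact force between the fingers and relay_tall below 0.3 N and contact force between the fingers and relay_low below 0.3 N and horizontal distance between tester_point and test_screw below 0.005 m and z of tester_point in the frame of test_screw below 0.002 m and angle between tester_center's own z axis and vertical below 0.14 rad and contact force between tester and out_marked between 0.5 and 6 N and contact force between the fingers and tester above 2 N and contact force between tester and panel below 0.05 N and contact force between tester and tool_block below 0.05 N and linear speed of tester below 0.02 m/s); the arm keeps its last pose, push and grip.
It fails at once if the tester is pressed on the terminal with more than 15 N (contact force between tester and out_marked above 15 N).
It fails at once if a bystander is moved by more than 30 mm (distance of any of screwdriver, tape, contactor, tub, cutters, drill from where it was at the start of the episode above 0.03 m).
It also fails if it takes over 58 s, if anything falls off the work surface, if the arm or the gripper's body presses on something with over 40 N, if the wrist force passes 120 N, or if a joint passes its speed limit or range.

## Robot

A 7-joint arm with a two-finger parallel gripper is mounted at the origin on the work surface. World frame = base frame: x ahead of the robot, y to its left, z up, the work surface at z = 0. Lengths are in m, angles in rad, forces in N, time in s.
With the tool pointing down it reaches from about 0.375 to 0.925 m from the base axis. Payload 3.1 kg.
Tool frame: the origin (TCP) lies on the centre line of the jaws, within the pads' length; the fingertips stand 8 mm ahead of it and the grasp point (between the pads) lies 11 mm behind it (env.tip_reach is the distance from the TCP to the fingertips, in m); z points along the fingers, y is the line along which they close (so a half turn about z gives the same grasp; the last joint's range is limited). The gripper opens to 85 mm and grips with 20 to 120 N. Pads are 22 mm wide; open, the fingers measure 114 mm over their backs; the gripper's body (76 mm by 85 mm) begins 54 mm behind the grasp point. The pads swing forward as they close: fully open they stand 13 mm farther back than shut.
Start: joints at [1.004, 0.383, 0.044, 1.598, -0.018, 1.161, -0.05], TCP at [0.294, -0.58, 0.239] pointing down, gripper open.
Joint ranges: [-2.61, 2.61], [-0.41, 2.15], [-1.48, 1.57], [0, 2.5], [-1.57, 4.71], [0.05, 1.97], [-2.85, 2.85]. Speed limits (rad/s): [2.79, 2.79, 3.14, 3.14, 3.14, 3.14, 3.14].

## Interface

Orientations are given as a 3x3 rotation matrix whose columns are the frame's x, y, z axes.
In Python, from cell import env, optics gives the robot as it stands.
- The arm moves only by the shell command python3 -m pendant 'ROWS' [FORCE]. ROWS is JSON, one flat list of numbers, 7 for each row, row after row: the shift along the tool's x, y, z normalised to -1 to 1, where 1 is 120 mm, then the turn, a rotation vector about the tool's x, y, z normalised to -1 to 1, where 1 is pi/4 rad, then the opening, from -1 (shut) to 1 (fully open). A call has 1 to 20 rows; each row is the pose to reach, as a shift and turn from the pose commanded when the call began, along the tool's axes at that moment; what a row does not reach only later rows make up. A row lasts 1/12 s, in which the tool goes at most 41.7 mm and 7.16 degrees, less where a joint would pass 70% of its speed; a pose out of reach is approached as far as the arm can. A call with a number of a shift or a turn outside -1 to 1 is refused whole. A call with a gripper value outside its range is refused whole. The fingers move at their own pace and stop on an object; FORCE is the grip in N (left out, the last holds). Time passes only in rows, so rows that repeat a pose let the fingers close. It gives the time, the measured TCP pose, the force, the opening and the grip force at its end, in the units of the state.
- env.state(): the state, without advancing time (a new reading comes with each control period).
- optics.camera(name): name is "scene" or "top"; returns a dict with "color" (480x640x3 uint8, red, green, blue), "z_map" (480x640 float32, m along the optical axis (not along the pixel's ray), 0 where there is no reading), "intrinsics" (3x3 intrinsics, pixels), "rvec" (rotation vector, rad) and "tvec" (3), from world to camera coordinates, as OpenCV has them. Camera axes: x right, y down, z forward; pixel columns grow to the right and rows downward; lengths in m; the calibration is good to about 2 mm. A picture is of the moment at which its call begins.
- env.close_job(): hands the job in; it is judged then, once.
The state is a dict: "t": time; "qpos": joint angles; "joint_velocities": joint speeds; "effort": joint torques, N m; "tool_pos": TCP position; "eef_rot": TCP orientation; "ft_force": force on the tool from outside, world axes, zero at the start; "moment": the same for the moment, N m; "finger_gap": opening from 0.0 (shut) to 1.0 (fully open); "gripper_force": force on a finger pad.
Only numpy, scipy, OpenCV 4.12 (cv2) and the standard library are available. Lean on these libraries where they do the work, as an engineer would, in place of code of your own. Each camera call takes 0.05 s, during which the arm holds its last target. There are 200 camera calls.

## Working session

There is one attempt and no reset: what is moved stays moved. The work goes in short steps, Python scripts to look and compute and a shell command to move; the robot and the scene stay as the last step left them, time stands still between calls to the robot, and variables do not carry over. Pictures are saved under pics/ and viewed, at most 10 in all, crops included, and the job is handed in when it is done.

```bash
ls; mkdir -p pics; cat > h.py <<'E'
import numpy as np,cv2
from cell import env,optics
def cam(n):
    c=optics.camera(n); np.savez(f'{n}.npz',**c); return c
def w(c,u,v,z=None):
    "pixel -> world by depth, or by ray meeting plane z"
    R=cv2.Rodrigues(np.array(c['rvec'],float))[0]; t=np.array(c['tvec'],float).ravel()
    r=np.linalg.inv(c['intrinsics'])@[u,v,1]
    o=-R.T@t
    d=R.T@r
    s=c['z_map'][int(round(v)),int(round(u))] if z is None else (z-o[2])/d[2]
    return o+s*d
def cloud(c):
    R=cv2.Rodrigues(np.array(c['rvec'],float))[0]; t=np.array(c['tvec'],float).ravel()
    v,u=np.mgrid[:480,:640]; r=np.stack([u,v,np.ones_like(u)],-1)@np.linalg.inv(c['intrinsics']).T
    P=(r*c['z_map'][...,None]-t)@R
    P[c['z_map']==0]=np.nan
    return P
E
python3 - <<'E'
from h import *
for n in('scene','top'):
    c=cam(n); cv2.imwrite(f'pics/{n}0.png',c['color'][...,::-1]); R=cv2.Rodrigues(np.array(c['rvec'],float))[0]; print(n,-R.T@np.array(c['tvec']).ravel(),c['intrinsics'][0])
s=env.state();print(s)
E
```

```text
pics
scene [ 1.00685942 -0.70399742  0.81864127] [520.06317379   0.         320.05066749]
top [0.40294101 0.09215631 1.3088813 ] [492.26664015   0.         320.15523867]
{'t': 0.1, 'qpos': array([ 1.00421883,  0.38379174,  0.0438562 ,  1.59944786, -0.01789945,
        1.16121022, -0.04989238]), 'joint_velocities': array([-0.00170889, -0.0017253 ,  0.00156175, -0.0048319 , -0.00042028,
        0.00171092,  0.00089256]), 'effort': array([ 2.95717582e-03, -4.34726644e+01,  1.02936152e+00, -2.50454271e+01,
        1.08671846e-02,  5.48902637e-03,  2.89947650e-05]), 'tool_pos': array([ 0.29326832, -0.57912159,  0.23797387]), 'eef_rot': array([[ 8.92089996e-01,  4.51856076e-01, -1.23551523e-03],
       [ 4.51857744e-01, -8.92087458e-01,  2.13234265e-03],
       [-1.38675661e-04, -2.46051867e-03, -9.99996963e-01]]), 'ft_force': array([ 0.13275935, -0.57621282,  0.49372249]), 'moment': array([ 0.00769729, -0.03424635, -0.035068  ]), 'gripper_force': 0.0, 'finger_gap': 0.9976940719004604}
```

View pics/top0.png

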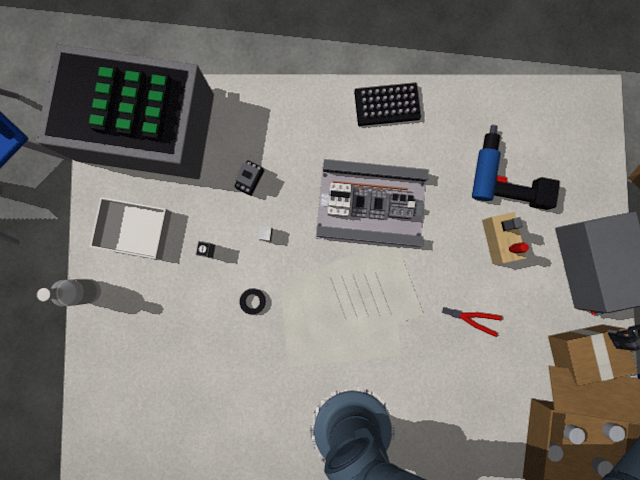

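View pics/scene0.png

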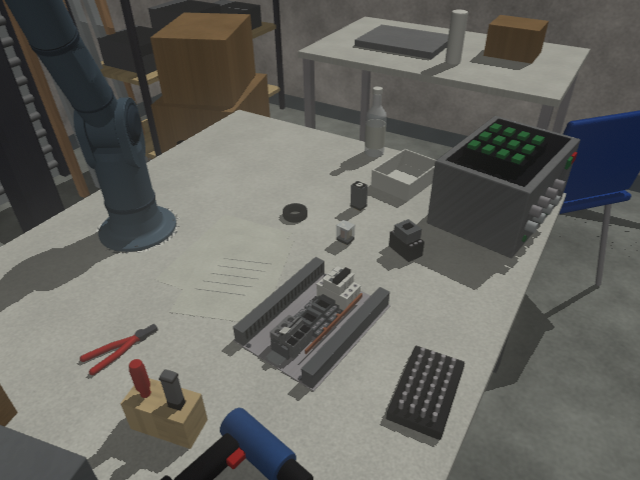

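```bash
python3 - <<'E'
from h import *
T=dict(np.load('top.npz'));S=dict(np.load('scene.npz'))
def crop(c,x,y,wd,h,k): return cv2.resize(c['color'][y:y+h,x:x+wd,::-1],None,fx=k,fy=k,interpolation=cv2.INTER_CUBIC)
a=crop(T,310,150,133,100,6); cv2.imwrite('pics/panel.png',a)
b=np.hstack([crop(T,190,215,100,75,4),crop(T,475,205,100,75,4)])
d=np.hstack([crop(S,325,170,100,75,4),crop(S,115,345,100,75,4)])
cv2.imwrite('pics/parts.png',np.vstack([b,d]))
for n,c in(('T',T),('S',S)):
    P=cloud(c)
    def rep(name,box,zl,zh):
        m=(P[...,0]>box[0])&(P[...,0]<box[1])&(P[...,1]>box[2])&(P[...,1]<box[3])&(P[...,2]>zl)&(P[...,2]<zh)
        q=P[m]
        if len(q)<5: print(n,name,len(q));return
        r=cv2.minAreaRect((q[:,:2]*1000).astype(np.float32)); print(n,name,len(q),'z',np.round(np.percentile(q[:,2],[5,50,95]),4),'rect',np.round(r[0],1),np.round(r[1],1),round(r[2],1))
    g=lambda u,v:w(T,u,v,.05)[:2]
    for name,(u,v),h,bands in(('tall',(206,248),.06,[(.065,.085)]),('low',(266,234),.05,[(.045,.062)]),('tester',(511,224),.06,[(.13,.17)]),('block',(505,240),.09,[(.07,.08)]),('ducts',(372,203),.16,[(.04,.053)]),('all',(372,203),.16,[(.02,.1)]),('brk',(340,200),.07,[(.06,.09)])):
        x,y=g(u,v)
        for zl,zh in bands: rep(name,(x-h,x+h,y-h,y+h),zl,zh)
E
```

```text
T tall 180 z [0.073  0.0781 0.0815] rect [467.9 375.2] [30.6 35.5] 81.0
T low 171 z [0.0501 0.0543 0.0583] rect [510.1 224. ] [30.4 35.7] 83.5
T tester 138 z [0.1337 0.1501 0.1549] rect [ 503.6 -390.4] [67.3 19.3] 11.0
T block 831 z [0.0709 0.0749 0.0785] rect [ 495.3 -393. ] [120.1  62.9] 12.1
T ducts 2622 z [0.0406 0.0439 0.0485] rect [589.6 -55.6] [275.9 203.2] 84.2
T all 4540 z [0.0242 0.0427 0.0704] rect [590.  -55.6] [275.9 204.1] 84.2
T brk 379 z [0.0663 0.0714 0.0825] rect [598.2  32.1] [53.9 45.7] 85.1
S tall 145 z [0.0668 0.0763 0.0805] rect [467.3 376.4] [35.5 40.7] 89.9
S low 155 z [0.0469 0.0539 0.0567] rect [510.7 225.4] [36.  38.5] 82.6
S tester 453 z [0.1321 0.1471 0.1545] rect [ 502.8 -391.3] [70.4 21.7] 13.1
S block 1678 z [0.0723 0.0752 0.0775] rect [ 494.6 -392.1] [123.   62.5] 11.6
S ducts 3454 z [0.0409 0.0437 0.0478] rect [588.9 -53.5] [278.7 206.1] 83.9
S all 7219 z [0.0229 0.0421 0.0688] rect [588.8 -53.8] [279.2 206.1] 83.9
S brk 460 z [0.0626 0.0711 0.0811] rect [598.5  33.7] [57.2 46.8] 83.8
```

View pics/panel.png

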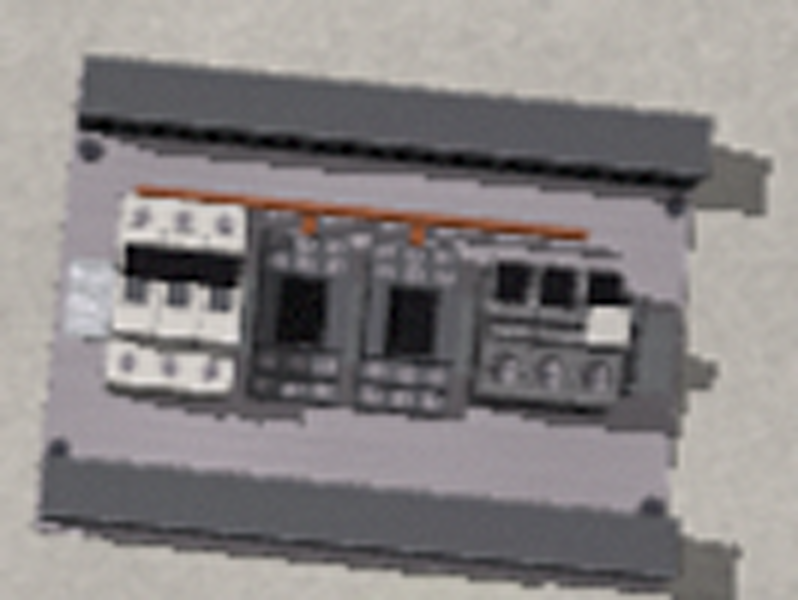

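View pics/parts.png

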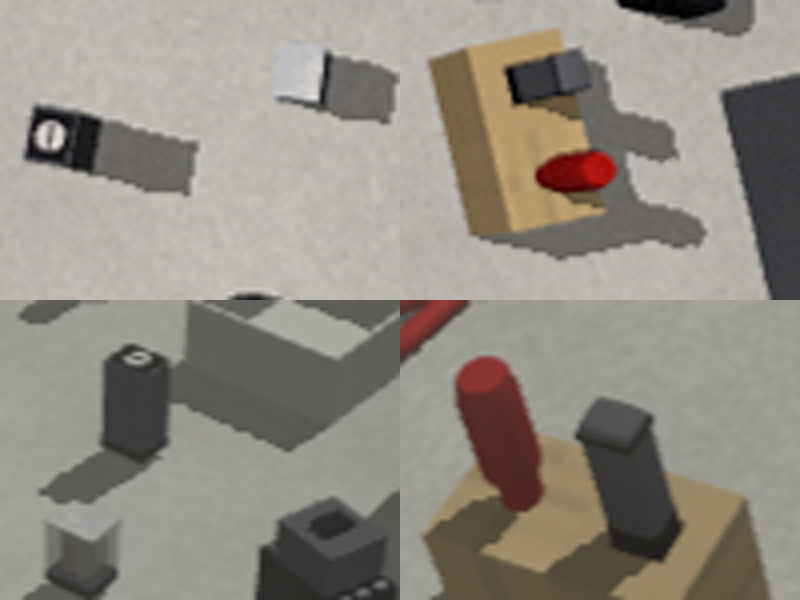

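```bash
python3 - <<'E'
from h import *
T=dict(np.load('top.npz'));S=dict(np.load('scene.npz'))
a=np.deg2rad(-5.9);C=np.array([.5893,-.0546]);R=np.array([[np.cos(a),-np.sin(a)],[np.sin(a),np.cos(a)]])
f=lambda p:np.round(1000*((p[:2]-C)@R),1)
for nm,u,v,z in(('w1',303,310,.034),('w2',412,320,.034),('screw',597,373,.038),('s2',552,371,.038),('s3',508,368,.038),('plate',608,325,.058),('brkTL',118,198,.05)):
    p=w(T,310+(u+.5)/6-.5,150+(v+.5)/6-.5,z); print(nm,np.round(p,4),'panel',f(p))
for n,c in(('T',T),('S',S)):
    P=cloud(c).reshape(-1,3);q=(P[:,:2]-C)@R
    def prof(ax,rng,sel):
        b=np.arange(*rng,.003);o=[]
        for x in b:
            m=sel&(q[:,ax]>=x)&(q[:,ax]<x+.003);o.append(f'{1000*x:.0f}:{1000*np.nanmedian(P[m,2]):.0f}' if m.sum()>2 else '-')
        print(n,'xy'[ax],' '.join(o))
    prof(1,(-.12,.07),(abs(q[:,0])<.012))
    prof(0,(-.045,.045),(abs(q[:,1]-.039)<.017))
# scene: dark relay wells/ground checks
E
```

```text
w1 [ 0.5924 -0.023   0.034 ] panel [-0.2 31.7]
w2 [ 0.5879 -0.0705  0.034 ] panel [  0.2 -16. ]
screw [ 0.564  -0.1501  0.038 ] panel [-15.4 -97.6]
s2 [ 0.5649 -0.1305  0.038 ] panel [-16.5 -78. ]
s3 [ 0.5663 -0.1114  0.038 ] panel [-17.1 -58.9]
plate [ 0.5821 -0.1513  0.058 ] panel [  2.8 -97. ]
brkTL [0.6389 0.0578 0.05  ] panel [ 37.7 116.9]
T y - -117:35 -114:38 -111:38 -108:53 -105:60 -102:61 -99:63 -96:65 -93:60 -90:55 -87:51 -84:52 -81:55 -78:55 -75:55 -72:53 -69:56 -66:53 -63:52 -60:56 -57:55 -54:54 -51:56 -48:30 -45:9 -42:8 -39:34 -36:37 -33:37 -30:33 -27:25 -24:27 -21:27 -18:27 -15:26 -12:27 -9:25 -6:35 -3:35 0:36 3:9 6:8 9:36 12:35 15:39 18:33 21:27 24:26 27:27 30:25 33:26 36:26 39:27 42:34 45:36 48:36 51:11 54:9 - 60:71 63:73 66:73 69:75
T x -45:3 -42:5 -39:6 -36:18 -33:18 -30:19 -27:25 -24:27 -21:26 -18:32 -15:30 -12:27 -9:26 -6:29 -3:27 0:25 3:30 6:26 9:29 12:27 15:33 18:25 21:25 24:26 27:18 30:17 33:18 36:16 39:2 42:5
S y -120:9 -117:22 -114:27 -111:36 -108:42 -105:45 -102:56 -99:56 -96:60 -93:56 -90:59 -87:52 -84:50 -81:55 -78:55 -75:54 -72:55 -69:56 -66:55 -63:53 -60:56 -57:55 -54:55 -51:49 -48:55 - - - -36:32 -33:37 -30:36 -27:34 - -21:27 -18:27 -15:27 -12:27 -9:28 -6:32 -3:36 0:36 3:36 - 9:35 12:31 15:37 18:35 - - 27:28 30:27 33:27 36:27 39:27 42:32 45:35 48:38 51:35 - - 60:51 63:65 66:78 69:76
S x - - -39:17 -36:19 -33:20 -30:26 -27:27 -24:28 -21:33 -18:33 -15:31 -12:31 -9:30 -6:29 -3:28 0:28 3:28 6:27 9:35 12:36 15:31 18:27 21:26 24:24 27:19 30:20 33:19 36:20 39:3 42:4
```

```bash
python3 -m pendant '[0,0,0,0,0,-0.6,1]' 60; python3 - <<'E'
from h import *
s=env.state();R=s['eef_rot'];print(R,s['tool_pos'],s['t'])
E
```

```text
t: 0.18
tool_pos: [0.2934, -0.5793, 0.2382]
eef_rot: [[0.828, 0.561, -0.001], [0.561, -0.828, 0.002], [-0.0, -0.002, -1.0]]
ft_force: [0.5, 0.1, 0.8]
finger_gap: 1.002
gripper_force: 0.0
[[ 8.27652875e-01  5.61239091e-01 -1.18337429e-03]
 [ 5.61240333e-01 -8.27651324e-01  1.60430819e-03]
 [-7.90208298e-05 -1.99196767e-03 -9.99998013e-01]] [ 0.29342679 -0.57925429  0.23821984] 0.1833
```

```bash
cat >> h.py <<'E'
def go(x,y,z,yaw=None):
    "print shift (pendant units) to world TCP target and turn so that tool y points at yaw deg (mod 180)"
    s=env.state();R=s['eef_rot'];p=s['tool_pos']
    c=np.degrees(np.arctan2(R[1,1],R[0,1]))
    d=R.T@(np.array([x,y,z])-p)/.12
    t=0 if yaw is None else -(((yaw-c)+90)%180-90)/45
    print('t',round(s['t'],2),'p',np.round(p,4),'yaw',round(c,2),'shift',np.round(d,3),'rz',round(t,3),'F',np.round(s['ft_force'],1),'gap',round(s['finger_gap'],3),'gf',round(s['gripper_force'],1))
E
P='python3 -m pendant'
$P '[1,0,0,0,0,-1,1, 1,0,0,0,0,-1,1, 1,0,0,0,0,-1,1, 1,0,0,0,0,-1,1, 1,0,0,0,0,-1,1, 1,0,0,0,0,-1,1, 1,0,0,0,0,-1,1]' >/dev/null
$P '[1,0,0,0,0,0,1, 1,0,0,0,0,0,1, 1,0,0,0,0,0,1]' >/dev/null
$P '[1,0,0,0,0,0,1, 1,0,0,0,0,0,1, 1,0,0,0,0,0,1]' >/dev/null
$P '[1,0,0,0,0,0,1, 1,0,0,0,0,0,1, 1,0,0,0,0,0,1]' >/dev/null
$P '[1,0,0,0,0,0,1, 1,0,0,0,0,0,1, 1,0,0,0,0,0,1]' >/dev/null
$P '[1,0,0,0,0,0,1, 1,0,0,0,0,0,1, 1,0,0,0,0,0,1]' >/dev/null
$P '[1,0,0,0,0,0,1, 1,0,0,0,0,0,1, 1,0,0,0,0,0,1]' >/dev/null
python3 -c "
from h import *
go(.4677,.3758,.13,-8.5)"
```

```text
t 2.27 p [0.5298 0.1968 0.239 ] yaw -10.92 shift [ 1.367 -0.79   0.909] rz -0.054 F [1.2 0.4 0.8] gap 0.999 gf 0.0
```

```bash
P='python3 -m pendant'
$P '[0.9,-0.5,0,0,0,-0.05,1, 0.9,-0.5,0,0,0,-0.05,1, 0.9,-0.5,0,0,0,-0.05,1]' >/dev/null
python3 -m pendant '[0.467,-0.29,0.9,0,0,0,1, 0.467,-0.29,0.9,0,0,0,1, 0.467,-0.29,0.9,0,0,0,1, 0.467,-0.29,0.9,0,0,0,1]' >/dev/null
python3 -c "
from h import *
go(.4677,.3758,.044,-8.5)
for n in('scene','top'):
    c=cam(n);P=cloud(c)
    m=(abs(P[...,0]-.4677)<.04)&(abs(P[...,1]-.3758)<.04)&(P[...,2]>.02)&(P[...,2]<.083)
    q=P[m];print(n,len(q),cv2.minAreaRect((q[:,:2]*1000).astype(np.float32)))
    cv2.imwrite(f'pics/{n}1.png',c['color'][...,::-1])
"
```

```text
t 2.85 p [0.4576 0.3733 0.1235] yaw -8.28 shift [0.037 0.088 0.661] rz 0.005 F [-2.3 -0.3 -0. ] gap 0.998 gf 0.0
scene 376 ((467.53497314453125, 375.27410888671875), (38.310813903808594, 41.70405960083008), 85.54875183105469)
top 60 ((478.6037292480469, 363.6861877441406), (22.966503143310547, 13.105840682983398), 41.55938720703125)
```

```bash
P='python3 -m pendant'
$P '[0,0,0,0,0,0,1, 0,0,0,0,0,0,1]' >/dev/null
python3 -c "
from h import *
go(.4677,.3755,.044,-8.5)"
```

```text
t 3.12 p [0.4686 0.3717 0.1334] yaw -8.89 shift [ 0.029 -0.015  0.745] rz -0.009 F [1.  0.1 0.2] gap 0.999 gf 0.0
```

```bash
P='python3 -m pendant'
$P '[0.029,-0.015,0.3,0,0,-0.009,1, 0.029,-0.015,0.5,0,0,-0.009,1, 0.029,-0.015,0.745,0,0,-0.009,1, 0.029,-0.015,0.745,0,0,-0.009,1, 0.029,-0.015,0.745,0,0,-0.009,1]' >/dev/null
$P '[0,0,0,0,0,0,-1, 0,0,0,0,0,0,-1, 0,0,0,0,0,0,-1, 0,0,0,0,0,0,-1, 0,0,0,0,0,0,-1, 0,0,0,0,0,0,-1]' 60
python3 -c "
from h import *
go(.4677,.3755,.14,-8.5)"
```

```text
t: 4.03
tool_pos: [0.4659, 0.3768, 0.0438]
eef_rot: [[0.145, 0.989, 0.003], [0.989, -0.145, 0.001], [0.002, 0.002, -1.0]]
ft_force: [-0.5, -0.6, 6.4]
finger_gap: 0.413
gripper_force: 59.8
t 4.03 p [0.4659 0.3768 0.0438] yaw -8.33 shift [-0.007  0.019 -0.802] rz 0.004 F [-0.5 -0.6  6.4] gap 0.413 gf 59.8
```

```bash
P='python3 -m pendant'
$P '[0,0,-0.3,0,0,0,-1, 0,0,-0.6,0,0,0,-1, 0,0,-0.95,0,0,0,-1, 0,0,-0.95,0,0,0,-1, 0,0,-0.95,0,0,0,-1]'
python3 -c "
from h import *
go(.5925,-.0233,.155,-5.9)"
```

```text
t: 4.45
tool_pos: [0.4664, 0.3779, 0.1594]
eef_rot: [[0.145, 0.989, 0.006], [0.989, -0.145, 0.004], [0.005, 0.005, -1.0]]
ft_force: [-0.5, -0.3, -0.9]
finger_gap: 0.412
gripper_force: 60.2
t 4.45 p [0.4664 0.3779 0.1594] yaw -8.31 shift [-3.156  1.523  0.029] rz -0.054 F [-0.5 -0.3 -0.9] gap 0.412 gf 60.2
```

```bash
P='python3 -m pendant'
$P '[-0.3,0.14,0,0,0,0,-1, -0.6,0.29,0,0,0,0,-1, -0.9,0.43,0,0,0,0,-1]' >/dev/null
$P '[-0.3,0.14,0,0,0,0,-1, -0.6,0.29,0,0,0,0,-1, -0.9,0.43,0,0,0,0,-1]' >/dev/null
$P '[-0.3,0.14,0,0,0,0,-1, -0.6,0.29,0,0,0,0,-1, -0.9,0.43,0,0,0,0,-1]' >/dev/null
$P '[-0.2,0.1,0,0,0,-0.02,-1, -0.4,0.2,0,0,0,-0.054,-1, -0.456,0.233,0,0,0,-0.054,-1, -0.456,0.233,0,0,0,-0.054,-1, -0.456,0.233,0,0,0,-0.054,-1, -0.456,0.233,0,0,0,-0.054,-1, -0.456,0.233,0,0,0,-0.054,-1]' >/dev/null
python3 - <<'E'
from h import *
go(.5925,-.0233,.1,-5.9)
a=np.deg2rad(-5.9);R=np.array([[np.cos(a),-np.sin(a)],[np.sin(a),np.cos(a)]]);p0=env.state()['tool_pos'][:2]
ims=[]
for n in('scene','top'):
    c=cam(n);P=cloud(c).reshape(-1,3);q=(P[:,:2]-p0)@R
    m=(np.abs(q)<.04).all(1)&(P[:,2]>.121)&(P[:,2]<.145)
    print(n,m.sum(),np.round(1000*np.percentile(q[m],[2,50,98],axis=0),1) if m.sum() else '')
    u,v=(270,225) if n=='scene' else (310,150)
    ims.append(cv2.resize(c['color'][v:v+100,u:u+133,::-1] if n=='top' else c['color'][v-25:v+125,u-33:u+167,::-1],(400,300),interpolation=cv2.INTER_CUBIC))
cv2.imwrite('pics/over1.png',np.hstack(ims))
E
```

```text
t 5.78 p [ 0.5899 -0.022   0.1555] yaw -5.64 shift [-0.009  0.023  0.463] rz 0.006 F [ 0.9  0.6 -1.8] gap 0.412 gf 60.2
scene 195 [[-15.4 -15.2]
 [ 10.8 -12.3]
 [ 20.   15. ]]
top 8 [[-16.3   9.8]
 [-12.4  14.2]
 [ -2.2  14.6]]
```

View pics/over1.png

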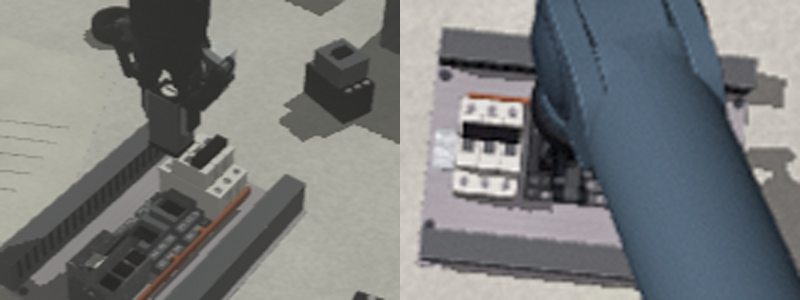

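```bash
P='python3 -m pendant'
$P '[-0.009,0.023,0.2,0,0,0.006,-1, -0.009,0.023,0.45,0,0,0.006,-1, -0.009,0.023,0.58,0,0,0.006,-1, -0.009,0.023,0.58,0,0,0.006,-1, -0.009,0.023,0.58,0,0,0.006,-1, -0.009,0.023,0.58,0,0,0.006,-1]' >/dev/null
python3 -c "
from h import *
go(.5925,-.0233,.0718,-5.9)"
$P '[0,0,0.025,0,0,0,-1, 0,0,0.05,0,0,0,-1, 0,0,0.05,0,0,0,-1]'
```

```text
t 6.38 p [ 0.5945 -0.0257  0.0876] yaw -6.1 shift [ 0.018 -0.019  0.132] rz -0.004 F [ 0.3 -0.5 -1.4] gap 0.414 gf 60.1
t: 6.63
tool_pos: [0.5938, -0.0266, 0.0808]
eef_rot: [[0.107, 0.994, 0.001], [0.994, -0.107, -0.0], [-0.0, 0.001, -1.0]]
ft_force: [-0.3, 0.2, -1.2]
finger_gap: 0.419
gripper_force: 60.1
```

```bash
P='python3 -m pendant'
$P '[0.02,-0.01,-0.01,0,0,0,-1, 0.02,-0.01,-0.01,0,0,0,-1, 0.02,-0.01,-0.01,0,0,0,-1]' |grep -E 'pos|force'
$P '[0,0,0,0,0,0,-1, 0,0,0,0,0,0,-1]'|grep -E 'pos|force'
$P '[0,0,0,0,0,0,-1, 0,0,0,0,0,0,-1]'|grep -E 'pos|force'
```

```text
tool_pos: [0.5926, -0.0237, 0.0819]
ft_force: [0.4, 0.3, -2.2]
gripper_force: 60.1
tool_pos: [0.5925, -0.0242, 0.0816]
ft_force: [-0.2, -0.6, -1.5]
gripper_force: 60.1
tool_pos: [0.5925, -0.0242, 0.0815]
ft_force: [0.2, -0.3, -1.1]
gripper_force: 60.1
```

Settled within 1 mm; lower gently with force checks.

```bash
P='python3 -m pendant'
$P '[0.005,0,0.02,0,0,0,-1, 0.005,0,0.03,0,0,0,-1, 0.005,0,0.03,0,0,0,-1]' |grep -E 'pos|force'
$P '[0,0,0.02,0,0,0,-1, 0,0,0.02,0,0,0,-1]'|grep -E 'pos|force'
```

```text
tool_pos: [0.5921, -0.0234, 0.0774]
ft_force: [-0.7, -0.5, -1.5]
gripper_force: 60.1
tool_pos: [0.5922, -0.0235, 0.075]
ft_force: [-0.5, -0.1, -1.9]
gripper_force: 60.1
```

```bash
P='python3 -m pendant'
$P '[0,0,0.02,0,0,0,-1, 0,0,0.03,0,0,0,-1, 0,0,0.03,0,0,0,-1]' |grep -E 'pos|force'
$P '[0,0,0.015,0,0,0,-1, 0,0,0.015,0,0,0,-1]'|grep -E 'pos|force'
```

```text
tool_pos: [0.5926, -0.0235, 0.0719]
ft_force: [0.3, -0.5, -2.1]
gripper_force: 60.0
tool_pos: [0.5927, -0.0234, 0.0717]
ft_force: [-3.6, -1.0, 7.4]
gripper_force: 61.0
```

```bash
P='python3 -m pendant'
$P '[0,0,0,0,0,0,1, 0,0,0,0,0,0,1, 0,0,0,0,0,0,1, 0,0,0,0,0,0,1, 0,0,0,0,0,0,1]'
$P '[0,0,-0.3,0,0,0,1, 0,0,-0.6,0,0,0,1, 0,0,-0.75,0,0,0,1, 0,0,-0.75,0,0,0,1, 0,0,-0.75,0,0,0,1]' >/dev/null
python3 -c "
from h import *
go(.5104,.2247,.13,-6.7)
a=np.deg2rad(-5.9);R=np.array([[np.cos(a),-np.sin(a)],[np.sin(a),np.cos(a)]]);p0=np.array([.5925,-.0233])
c=cam('scene');P=cloud(c).reshape(-1,3);q=(P[:,:2]-p0)@R
m=(np.abs(q)<.025).all(1)&(P[:,2]>.06)&(P[:,2]<.115)
print(m.sum(),np.round(1000*np.percentile(q[m],[2,50,98],axis=0),1),np.percentile(P[m,2],[50,90,98]))"
```

```text
t: 8.47
tool_pos: [0.5925, -0.0235, 0.0699]
eef_rot: [[0.107, 0.994, -0.0], [0.994, -0.107, 0.0], [0.0, -0.0, -1.0]]
ft_force: [0.2, 0.2, -0.5]
finger_gap: 0.998
gripper_force: 0.0
t 8.88 p [ 0.5937 -0.0234  0.1616] yaw -6.17 shift [ 1.981 -0.913  0.26 ] rz 0.012 F [ 0.7 -0.7 -0.1] gap 1.002 gf 0.0
517 [[-15.7 -15.3]
 [  8.3 -10.2]
 [ 20.1  14.1]] [0.09390493 0.10714573 0.10846149]
```

```bash
P='python3 -m pendant'
$P '[1,-0.45,0,0,0,0,1, 1,-0.45,0,0,0,0,1, 1,-0.45,0,0,0,0,1]' >/dev/null
$P '[0.981,-0.463,0.3,0,0,0.012,1, 0.981,-0.463,0.3,0,0,0.012,1, 0.981,-0.463,0.3,0,0,0.012,1, 0.981,-0.463,0.3,0,0,0.012,1, 0.981,-0.463,0.3,0,0,0.012,1, 0.981,-0.463,0.3,0,0,0.012,1, 0.981,-0.463,0.3,0,0,0.012,1]' >/dev/null
python3 -c "
from h import *
go(.5104,.2247,.027,-6.7)"
```

```text
t 9.77 p [0.5115 0.2161 0.1231] yaw -6.83 shift [ 0.072 -0.016  0.8  ] rz -0.003 F [ 0.4 -0.6 -1. ] gap 1.002 gf 0.0
```

```bash
P='python3 -m pendant'
$P '[0.072,-0.016,0.4,0,0,0,1, 0.072,-0.016,0.4,0,0,0,1, 0.072,-0.016,0.4,0,0,0,1, 0.072,-0.016,0.4,0,0,0,1]' >/dev/null
python3 -c "
from h import *
go(.5104,.2247,.027,-6.7)
ims=[]
c=cam('scene')
ims=cv2.resize(c['color'][180:280,280:413,::-1],(798,600),interpolation=cv2.INTER_CUBIC)
cv2.imwrite('pics/low.png',ims)"
```

```text
t 10.1 p [0.5109 0.2252 0.076 ] yaw -6.86 shift [-0.004 -0.003  0.408] rz -0.003 F [0.3 0.5 0.6] gap 1.004 gf 0.0
```

View pics/low.png

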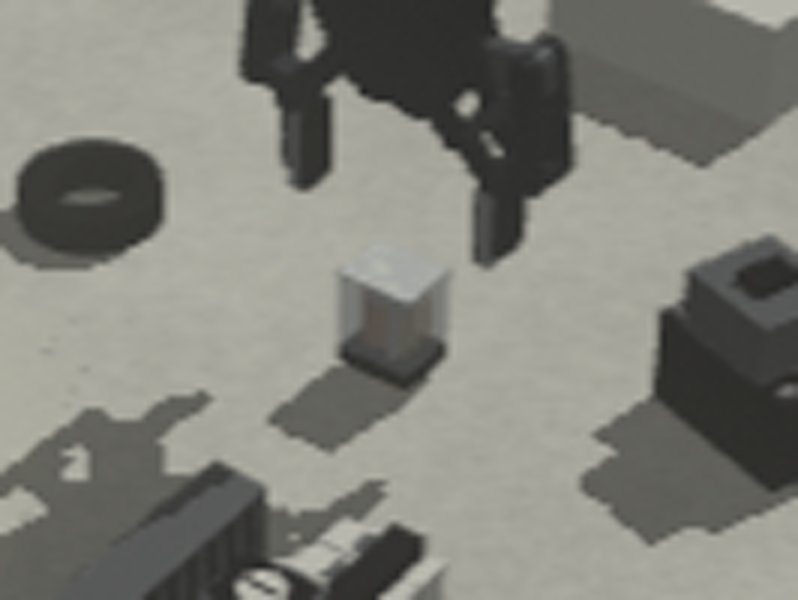

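The open jaws straddle the low relay (top face centre around pixel 395,275 in the crop), and nothing blocks the descent. I'll descend and grip.

```bash
P='python3 -m pendant'
$P '[-0.004,-0.003,0.2,0,0,0,1, -0.004,-0.003,0.408,0,0,0,1, -0.004,-0.003,0.408,0,0,0,1, -0.004,-0.003,0.408,0,0,0,1]' >/dev/null
$P '[0,0,0,0,0,0,-1, 0,0,0,0,0,0,-1, 0,0,0,0,0,0,-1, 0,0,0,0,0,0,-1, 0,0,0,0,0,0,-1, 0,0,0,0,0,0,-1]' 60
$P '[0,0,-0.3,0,0,0,-1, 0,0,-0.6,0,0,0,-1, 0,0,-0.9,0,0,0,-1, 0,0,-0.98,0,0,0,-1, 0,0,-0.98,0,0,0,-1]'
python3 -c "
from h import *
go(.5876,-.0710,.15,-5.9)"
```

```text
t: 10.98
tool_pos: [0.5109, 0.2274, 0.0285]
eef_rot: [[0.117, 0.993, 0.002], [0.993, -0.117, 0.001], [0.001, 0.002, -1.0]]
ft_force: [-1.4, 0.3, 5.8]
finger_gap: 0.413
gripper_force: 60.6
t: 11.4
tool_pos: [0.5124, 0.2281, 0.1484]
eef_rot: [[0.117, 0.993, 0.007], [0.993, -0.117, 0.003], [0.003, 0.007, -1.0]]
ft_force: [-0.1, -0.5, -1.4]
finger_gap: 0.416
gripper_force: 60.2
t 11.4 p [0.5124 0.2281 0.1484] yaw -6.7 shift [-2.403  0.914 -0.015] rz -0.018 F [-0.1 -0.5 -1.4] gap 0.416 gf 60.2
```

```bash
P='python3 -m pendant'
$P '[-0.3,0.11,-0.1,0,0,0,-1, -0.6,0.23,-0.15,0,0,0,-1, -0.9,0.34,-0.15,0,0,0,-1]' >/dev/null
$P '[-0.3,0.11,0,0,0,0,-1, -0.6,0.23,0,0,0,0,-1, -0.9,0.34,0,0,0,0,-1]' >/dev/null
$P '[-0.3,0.11,0,0,0,-0.018,-1, -0.6,0.23,0,0,0,-0.018,-1, -0.603,0.234,0,0,0,-0.018,-1, -0.603,0.234,0,0,0,-0.018,-1, -0.603,0.234,0,0,0,-0.018,-1, -0.603,0.234,0,0,0,-0.018,-1]' >/dev/null
python3 - <<'E'
from h import *
go(.5876,-.0710,.063,-5.9)
a=np.deg2rad(-5.9);R=np.array([[np.cos(a),-np.sin(a)],[np.sin(a),np.cos(a)]]);s=env.state();p0=s['tool_pos'][:2];z=s['tool_pos'][2]-.0285
c=cam('scene');P=cloud(c).reshape(-1,3);q=(P[:,:2]-p0)@R
m=(np.abs(q)<.035).all(1)&(P[:,2]>z-.005)&(P[:,2]<z+.018)
print(z,m.sum(),np.round(1000*np.percentile(q[m],[2,50,98],axis=0),1))
go(.5876,-.0710,.063,-5.9)
E
```

```text
t 12.4 p [ 0.5838 -0.0702  0.1611] yaw -5.73 shift [-0.005  0.035  0.818] rz 0.004 F [ 0.1  0.4 -0.8] gap 0.411 gf 60.2
0.1326327337693205 74 [[-15.7 -17.5]
 [ 10.  -15.6]
 [ 19.7  11.2]]
t 12.45 p [ 0.5841 -0.0698  0.1616] yaw -5.68 shift [-0.008  0.032  0.822] rz 0.005 F [ 0.4  0.3 -1.5] gap 0.413 gf 60.2
```

```bash
P='python3 -m pendant'
$P '[0.012,0.03,0.25,0,0,0,-1, 0.012,0.03,0.5,0,0,0,-1, 0.012,0.03,0.72,0,0,0,-1, 0.012,0.03,0.77,0,0,0,-1, 0.012,0.03,0.77,0,0,0,-1, 0.012,0.03,0.77,0,0,0,-1, 0.012,0.03,0.77,0,0,0,-1, 0.012,0.03,0.77,0,0,0,-1]' >/dev/null
python3 -c "
from h import *
go(.5878,-.0687,.0655,-5.9)"
```

```text
t 13.12 p [ 0.5908 -0.0711  0.0726] yaw -5.87 shift [ 0.017 -0.027  0.059] rz 0.001 F [ 0.2  0.6 -1.1] gap 0.414 gf 60.2
```

```bash
P='python3 -m pendant'
$P '[0.017,-0.027,0.04,0,0,0,-1, 0.017,-0.027,0.04,0,0,0,-1, 0.017,-0.027,0.04,0,0,0,-1, 0.017,-0.027,0.04,0,0,0,-1, 0.017,-0.027,0.04,0,0,0,-1]' >/dev/null
python3 -c "
from h import *
go(.5878,-.0687,.060,-5.9)"
```

```text
t 13.53 p [ 0.5859 -0.0692  0.0657] yaw -5.9 shift [0.005 0.015 0.047] rz 0.0 F [ 0.1 -0.  -0. ] gap 0.414 gf 60.2
```

```bash
P='python3 -m pendant'
$P '[0.005,0.015,0.02,0,0,0,-1, 0.005,0.015,0.02,0,0,0,-1, 0.005,0.015,0.04,0,0,0,-1, 0.005,0.015,0.04,0,0,0,-1, 0.005,0.015,0.04,0,0,0,-1]'|grep -E 'pos|force'
$P '[0,0,0.01,0,0,0,-1, 0,0,0.02,0,0,0,-1, 0,0,0.02,0,0,0,-1]'|grep -E 'pos|force'
```

```text
tool_pos: [0.5875, -0.0686, 0.0604]
ft_force: [-0.4, -0.2, -1.1]
gripper_force: 60.2
tool_pos: [0.5875, -0.0686, 0.058]
ft_force: [-0.5, 0.5, -0.4]
gripper_force: 60.2
```

```bash
P='python3 -m pendant'
$P '[0,0,0.01,0,0,0,-1, 0,0,0.015,0,0,0,-1, 0,0,0.015,0,0,0,-1]'|grep -E 'pos|force'
$P '[0,0,0.01,0,0,0,-1, 0,0,0.015,0,0,0,-1, 0,0,0.015,0,0,0,-1]'|grep -E 'pos|force'
```

```text
tool_pos: [0.5878, -0.0686, 0.0566]
ft_force: [-0.1, -0.6, -0.4]
gripper_force: 60.4
tool_pos: [0.5878, -0.0686, 0.0565]
ft_force: [-3.5, -0.5, 9.1]
gripper_force: 61.6
```

```bash
P='python3 -m pendant'
$P '[0,0,0,0,0,0,1, 0,0,0,0,0,0,1, 0,0,0,0,0,0,1, 0,0,0,0,0,0,1, 0,0,0,0,0,0,1]'|grep -E 't:|pos|force|gap'
$P '[0,0,-0.35,0,0,0,1, 0,0,-0.7,0,0,0,1, 0,0,-1,0,0,0,1]' >/dev/null
$P '[0,0,-0.35,0,0,0.2,1, -0.3,0,-0.35,0,0,0.4,1, -0.6,0,-0.35,0,0,0.6,1, -0.6,0,-0.35,0,0,0.8,1, -0.6,0,-0.35,0,0,0.8,1, -0.6,0,-0.35,0,0,0.8,1]' >/dev/null
python3 - <<'E'
from h import *
go(.5243,-.3863,.2,-78.1)
a=np.deg2rad(-5.9);R=np.array([[np.cos(a),-np.sin(a)],[np.sin(a),np.cos(a)]])
c=cam('scene');P=cloud(c).reshape(-1,3)
for p0,z in(((.5925,-.0235),.09),((.5876,-.0712),.06)):
    q=(P[:,:2]-p0)@R; m=(np.abs(q)<.025).all(1)&(P[:,2]>z)&(P[:,2]<z+.03)
    print(m.sum(),np.round(1000*np.percentile(q[m],[2,98],axis=0),1),np.percentile(P[m,2],[50,90,98]))
E
```

```text
t: 15.12
tool_pos: [0.5876, -0.0686, 0.0545]
eef_rot: [[0.103, 0.995, -0.0], [0.995, -0.103, 0.0], [0.0, -0.0, -1.0]]
ft_force: [0.1, 0.2, -0.5]
finger_gap: 0.997
gripper_force: 0.0
t 15.87 p [ 0.58   -0.1414  0.2166] yaw -42.14 shift [-1.824  1.025  0.139] rz 0.799 F [0.4 0.5 0. ] gap 1.0 gf 0.0
284 [[-15.2 -14.5]
 [ 19.9  15. ]] [0.10508067 0.10750329 0.10872021]
366 [[-16.2 -15.3]
 [ 19.7  16. ]] [0.08046595 0.08360495 0.08497917]
```

Both relays home (tops at 106 and 82 mm). Go over the tester.

```bash
P='python3 -m pendant'
$P '[-0.9,0.5,0,0,0,0,1, -0.9,0.5,0,0,0,0,1, -0.9,0.5,0,0,0,0,1, -0.9,0.5,0,0,0,0,1]' >/dev/null
$P '[-0.92,0.52,0.1,0,0,0.8,1, -0.92,0.52,0.1,0,0,0.8,1, -0.92,0.52,0.1,0,0,0.8,1, -0.92,0.52,0.1,0,0,0.8,1, -0.92,0.52,0.1,0,0,0.8,1, -0.92,0.52,0.1,0,0,0.8,1, -0.92,0.52,0.1,0,0,0.8,1, -0.92,0.52,0.1,0,0,0.8,1]' >/dev/null
python3 - <<'E'
from h import *
go(.5243,-.3863,.101,-78.1)
c=cam('scene')
cv2.imwrite('pics/tst.png',cv2.resize(c['color'][300:450,80:280,::-1],(800,600),interpolation=cv2.INTER_CUBIC))
P=cloud(c).reshape(-1,3);p0=np.array([.5243,-.3863]);a=np.deg2rad(11.9);R=np.array([[np.cos(a),-np.sin(a)],[np.sin(a),np.cos(a)]])
q=(P[:,:2]-p0)@R;m=(np.abs(q)<.03).all(1)&(P[:,2]>.135)&(P[:,2]<.158)
print(m.sum(),np.round(1000*np.percentile(q[m],[2,50,98],axis=0),1))
E
```

```text
t 16.92 p [ 0.5265 -0.3828  0.2046] yaw -77.51 shift [-0.025  0.026  0.863] rz 0.013 F [ 0.  -0.1  0. ] gap 0.999 gf 0.0
251 [[-10.9  -8.6]
 [  4.   -3.1]
 [ 12.7   8.3]]
```

View pics/tst.png

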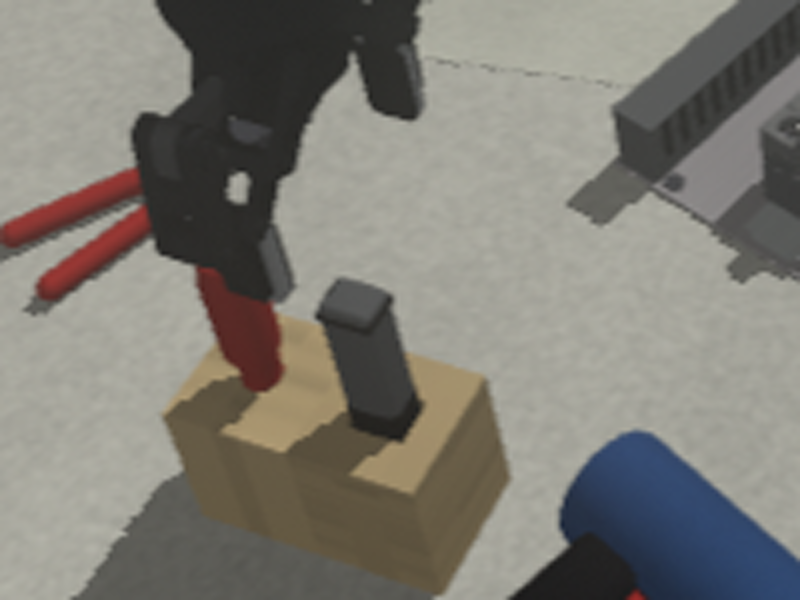

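```bash
P='python3 -m pendant'
$P '[-0.02,0.024,0.2,0,0,0.013,1, -0.02,0.024,0.45,0,0,0.013,1, -0.02,0.024,0.45,0,0,0.013,1, -0.02,0.024,0.45,0,0,0.013,1]' >/dev/null
python3 -c "
from h import *
go(.5248,-.3863,.101,-78.1)"
$P '[0,0,0.2,0,0,0,1, 0,0,0.4,0,0,0,1, 0,0,0.4,0,0,0,1, 0,0,0.4,0,0,0,1]' >/dev/null
python3 -c "
from h import *
go(.5248,-.3863,.101,-78.1)"
```

```text
t 17.3 p [ 0.5225 -0.386   0.1487] yaw -78.32 shift [0.019 0.008 0.397] rz -0.005 F [ 0.6 -0.3  0.3] gap 1.002 gf 0.0
t 17.63 p [ 0.5239 -0.3873  0.1031] yaw -78.4 shift [ 0.009 -0.006  0.017] rz -0.007 F [-0.1  0.2 -0.7] gap 1.002 gf 0.0
```

```bash
P='python3 -m pendant'
$P '[0.005,-0.005,0.01,0,0,0,-1, 0.005,-0.005,0.01,0,0,0,-1, 0.005,-0.005,0.01,0,0,0,-1, 0.005,-0.005,0.01,0,0,0,-1, 0.005,-0.005,0.01,0,0,0,-1, 0.005,-0.005,0.01,0,0,0,-1, 0.005,-0.005,0.01,0,0,0,-1, 0.005,-0.005,0.01,0,0,0,-1]' 70
$P '[0,0,-0.15,0,0,0,-1, 0,0,-0.3,0,0,0,-1, 0,0,-0.45,0,0,0,-1, 0,0,-0.6,0,0,0,-1, 0,0,-0.8,0,0,0,-1, 0,0,-0.8,0,0,0,-1, 0,0,-0.8,0,0,0,-1, 0,0,-0.8,0,0,0,-1, 0,0,-0.8,0,0,0,-1]'
python3 - <<'E'
from h import *
go(.562,-.150,.2,-78.1)
c=cam('scene')
cv2.imwrite('pics/held.png',cv2.resize(c['color'][240:450,50:330,::-1],(800,600),interpolation=cv2.INTER_CUBIC))
E
```

```text
t: 18.3
tool_pos: [0.5247, -0.3873, 0.1023]
eef_rot: [[0.98, 0.2, 0.001], [0.2, -0.98, -0.0], [0.001, 0.001, -1.0]]
ft_force: [-0.9, 0.5, 3.6]
finger_gap: 0.204
gripper_force: 68.3
t: 19.05
tool_pos: [0.523, -0.3864, 0.1952]
eef_rot: [[0.98, 0.2, -0.003], [0.2, -0.98, 0.002], [-0.003, -0.003, -1.0]]
ft_force: [0.5, -0.5, -0.4]
finger_gap: 0.205
gripper_force: 68.9
t 19.05 p [ 0.523  -0.3864  0.1952] yaw -78.47 shift [ 0.712 -1.865 -0.037] rz -0.008 F [ 0.5 -0.5 -0.4] gap 0.205 gf 68.9
```

View pics/held.png

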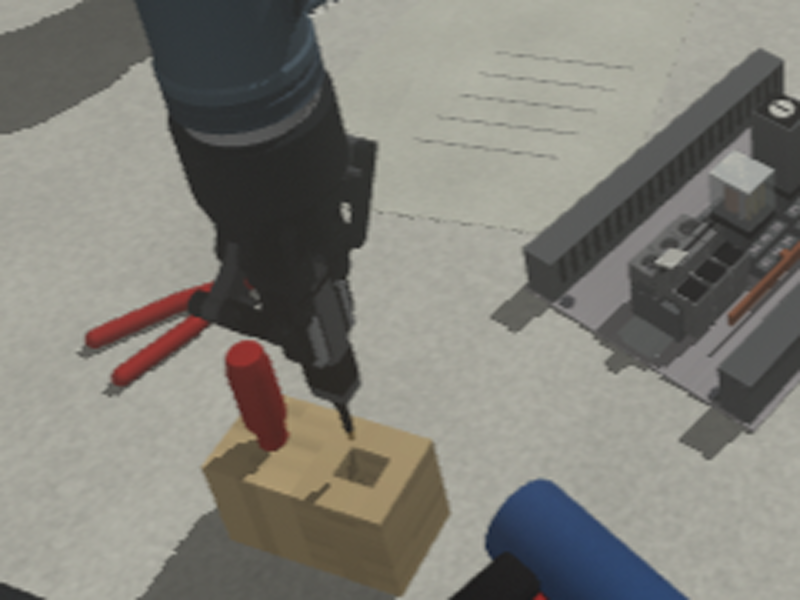

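```bash
P='python3 -m pendant'
$P '[0.12,-0.3,0,0,0,0,-1, 0.24,-0.6,0,0,0,0,-1, 0.36,-0.93,0,0,0,0,-1]' >/dev/null
$P '[0.12,-0.3,0,0,0,0,-1, 0.24,-0.6,0,0,0,0,-1, 0.352,-0.935,0,0,0,0,-1, 0.352,-0.935,0,0,0,0,-1, 0.352,-0.935,0,0,0,0,-1, 0.352,-0.935,0,0,0,0,-1, 0.352,-0.935,0,0,0,0,-1, 0.352,-0.935,0,0,0,0,-1]' >/dev/null
python3 - <<'E'
from h import *
go(.562,-.150,.145,-78.1)
E
```

```text
t 20.02 p [ 0.5625 -0.1537  0.1969] yaw -78.69 shift [ 0.003 -0.032  0.432] rz -0.013 F [-0.2 -0.  -0.9] gap 0.199 gf 68.7
```

```bash
P='python3 -m pendant'
$P '[0.003,-0.02,0.15,0,0,-0.01,-1, 0.003,-0.02,0.3,0,0,-0.01,-1, 0.003,-0.02,0.38,0,0,-0.01,-1, 0.003,-0.02,0.38,0,0,-0.01,-1, 0.003,-0.02,0.38,0,0,-0.01,-1, 0.003,-0.02,0.38,0,0,-0.01,-1, 0.003,-0.02,0.38,0,0,-0.01,-1]' >/dev/null
python3 - <<'E'
from h import *
go(.562,-.150,.145,-78.1)
c=cam('scene');
R=cv2.Rodrigues(np.array(c['rvec'],float))[0]
pr=lambda p:cv2.projectPoints(np.array([p],float),np.array(c['rvec'],float),np.array(c['tvec'],float),c['intrinsics'],None)[0].ravel()
s=env.state();p=s['tool_pos']
u0,v0,k=265,290,12
f=lambda q:np.round((pr(q)-[u0,v0]+.5)*k,0)
print('tip pred',f([p[0],p[1],p[2]-.0953]),'screw pred',f([.562,-.150,.038]),'rim',f([.562,-.150,.046]),'plate',f([.5795,-.152,.058]))
cv2.imwrite('pics/scr.png',cv2.resize(c['color'][v0:v0+50,u0:u0+66,::-1],None,fx=k,fy=k,interpolation=cv2.INTER_CUBIC))
E
```

```text
t 20.6 p [ 0.5641 -0.1493  0.1532] yaw -78.06 shift [-0.019  0.002  0.068] rz 0.001 F [ 0.4  0.8 -0.3] gap 0.199 gf 68.8
tip pred [159. 467.] screw pred [154. 548.] rim [151. 515.] plate [227. 513.]
```

View pics/scr.png

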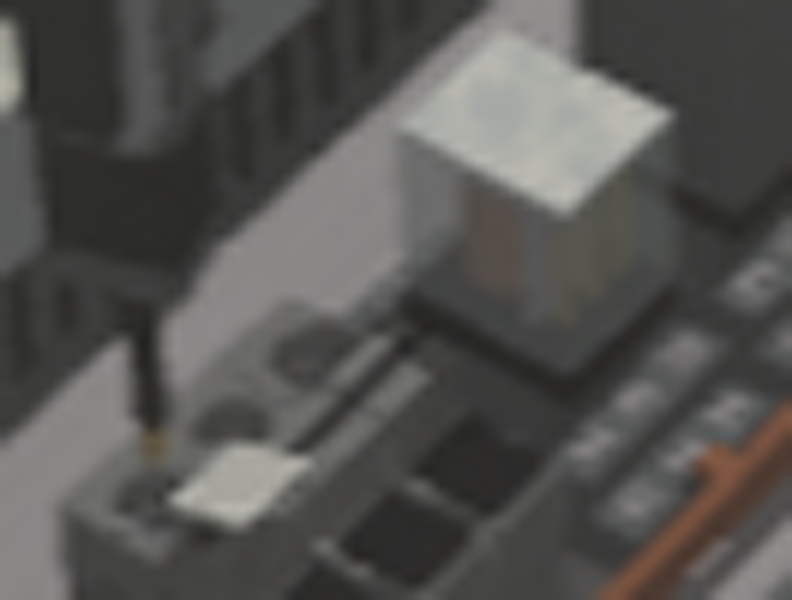

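```bash
python3 - <<'E'
from h import *
c=dict(np.load('scene.npz'))
for n,u,v,z in(('w1',153,496,.046),('w2',235,425,.046),('w3',315,352,.046),('tip',155,462,.058),('plate',240,485,.059)):
    print(n,np.round(w(c,265+u/12-.5,290+v/12-.5,z),4))
E
```

```text
w1 [ 0.56   -0.1464  0.046 ]
w2 [ 0.5628 -0.1264  0.046 ]
w3 [ 0.565  -0.1056  0.046 ]
tip [ 0.563  -0.1488  0.058 ]
plate [ 0.5784 -0.1466  0.059 ]
```

```bash
P='python3 -m pendant'
$P '[0,0,0,0,0,0,-1, 0,0,0,0,0,0,-1]' >/dev/null
python3 -c "
from h import *
go(.5615,-.1485,.14,-78.1)"
```

```text
t 20.82 p [ 0.5636 -0.1489  0.1527] yaw -78.02 shift [-0.017 -0.007  0.105] rz 0.002 F [-0.9 -0.2 -0.9] gap 0.2 gf 68.8
```

```bash
P='python3 -m pendant'
$P '[-0.017,-0.007,0.02,0,0,0,-1, -0.017,-0.007,0.04,0,0,0,-1, -0.017,-0.007,0.06,0,0,0,-1, -0.017,-0.007,0.08,0,0,0,-1, -0.017,-0.007,0.1,0,0,0,-1, -0.017,-0.007,0.1,0,0,0,-1, -0.017,-0.007,0.1,0,0,0,-1, -0.017,-0.007,0.1,0,0,0,-1]' |grep -E 'pos|force'
$P '[0,0,0,0,0,0,-1, 0,0,0,0,0,0,-1]' |grep -E 't:|pos|force'
$P '[0,0,0.01,0,0,0,-1, 0,0,0.02,0,0,0,-1, 0,0,0.03,0,0,0,-1, 0,0,0.03,0,0,0,-1, 0,0,0.03,0,0,0,-1]' |grep -E 'pos|force'
```

```text
tool_pos: [0.5611, -0.1484, 0.1399]
ft_force: [0.4, 0.7, -1.0]
gripper_force: 68.8
t: 21.65
tool_pos: [0.5612, -0.1485, 0.1401]
eef_rot: [[0.978, 0.208, 0.0], [0.208, -0.978, -0.0], [0.0, 0.0, -1.0]]
ft_force: [-0.7, -0.4, -1.2]
gripper_force: 68.8
tool_pos: [0.5608, -0.1484, 0.1361]
ft_force: [-0.2, -0.5, -2.3]
gripper_force: 68.8
```

```bash
P='python3 -m pendant'
$P '[0.002,0,0.01,0,0,0,-1, 0.002,0,0.02,0,0,0,-1, 0.002,0,0.03,0,0,0,-1, 0.002,0,0.03,0,0,0,-1, 0.002,0,0.03,0,0,0,-1]' |grep -E 'pos|force'
$P '[0,0,0.01,0,0,0,-1, 0,0,0.01,0,0,0,-1, 0,0,0.01,0,0,0,-1, 0,0,0.01,0,0,0,-1]' |grep -E 'pos|force'
```

```text
tool_pos: [0.5613, -0.1484, 0.1329]
ft_force: [-0.3, -0.6, -1.4]
gripper_force: 68.9
tool_pos: [0.5614, -0.1484, 0.1317]
ft_force: [-0.5, 0.4, 0.4]
gripper_force: 69.1
```

```bash
P='python3 -m pendant'
$P '[0,0,0.01,0,0,0,-1, 0,0,0.014,0,0,0,-1, 0,0,0.014,0,0,0,-1, 0,0,0.014,0,0,0,-1, 0,0,0.014,0,0,0,-1]' |grep -E 'pos|force'
$P '[0,0,0,0,0,0,-1, 0,0,0,0,0,0,-1, 0,0,0,0,0,0,-1, 0,0,0,0,0,0,-1]' |grep -E 't:|pos|force'
python3 - <<'E'
from h import *
c=cam('scene');u0,v0,k=265,270,10
cv2.imwrite('pics/end.png',cv2.resize(c['color'][v0:v0+60,u0:u0+80,::-1],None,fx=k,fy=k,interpolation=cv2.INTER_CUBIC))
E
```

```text
tool_pos: [0.5613, -0.1484, 0.13]
ft_force: [-0.5, 0.9, 1.1]
gripper_force: 69.1
t: 23.57
tool_pos: [0.5613, -0.1484, 0.1299]
eef_rot: [[0.978, 0.207, 0.0], [0.207, -0.978, -0.0], [0.0, 0.0, -1.0]]
ft_force: [-0.1, -1.0, 1.2]
gripper_force: 69.1
```

View pics/end.png

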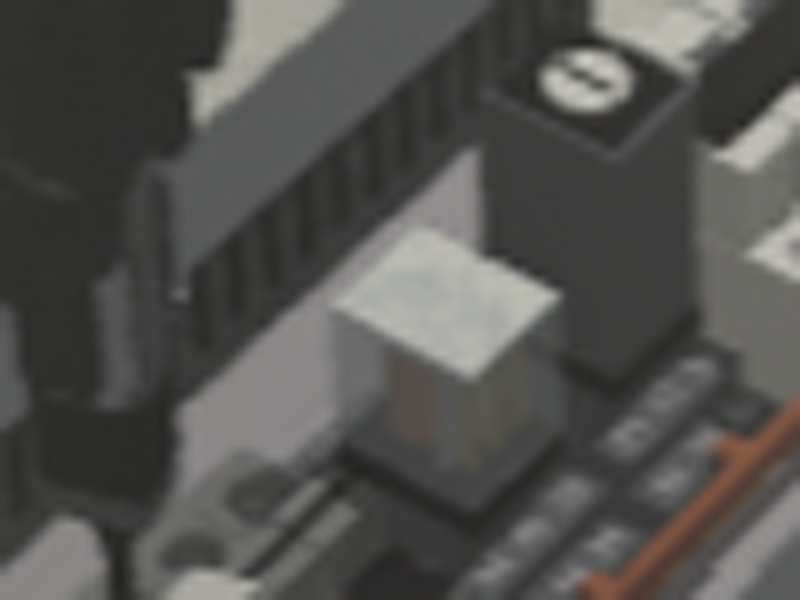

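The picture shows both relays seated: the tall one's dial is at (588,80) and the low one's top at (445,300). The nose goes down into the marked terminal at (120,560). The push is about 2.4 N with the tip about 3 mm in, so I'm handing in.

```bash
python3 -c "
from cell import env
print(env.close_job())"
```

```text
the job is handed in; nothing more can be done
None
```

I handed the job in at about 24 s of robot time, without a verdict coming back: by my measurements both relays are home and released, and the gripped tester is pressing the marked terminal's screw with about 2.4 N.

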